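# Start the scanning turntable from its control boxes

## Robot

A 6-joint arm with a two-finger parallel gripper is mounted at the origin on the work surface. World frame = base frame: x ahead of the robot, y to its left, z up, the work surface at z = 0. Lengths are in mm, angles in rad, forces in N, time in s.
With the tool pointing down it reaches from about 325 to 775 mm from the base axis. Payload 5.5 kg.
Tool frame: the origin (TCP) lies between the finger pads; the fingertips stand 11 mm ahead of it and the grasp point (between the pads) lies 8 mm behind it (env.tcp_to_tips is the distance from the TCP to the fingertips, in mm); x points along the fingers, y is the direction in which the jaws open and shut, and the axes are right-handed (so a half turn about x gives the same grasp; the last joint's range is limited). The gripper opens to 85 mm and grips with 20 to 120 N. Pads are 22 mm wide; open, the fingers measure 114 mm over their backs; the gripper's body (76 mm by 85 mm) begins 54 mm behind the grasp point. The pads swing forward as they close: fully open they stand 13 mm farther back than shut.
Start: joints at [-1.27, 0.091, 1.231, -0, 1.82, -0.057], TCP at [210.129, -562.016, 242.275] pointing down, gripper open.
Joint ranges: [-2.87, 2.87], [-0.86, 2.18], [0.17, 2.46], [-1.51, 4.65], [0.06, 2.69], [-2.65, 2.65]. Speed limits (rad/s): [2.57, 2.57, 3.01, 3.14, 3.14, 3.14].

## Interface

Orientations are given as [roll, pitch, yaw] about the fixed x, y, z axes, in that order (R = Rz(yaw) Ry(pitch) Rx(roll)).
In Python, from rig import sensors, imaging, order, boxes_of, cut_out, pinpoint, env gives the robot as it stands. The module is installed in compiled form; this text tells all that it offers.
- The arm moves only by the tool carry_out, never from a script. Its argument "moves" is a list of rows, each a list of 7 numbers: the turn, a rotation vector about the world's x, y, z in units of 8 degrees (1.0 is 8 degrees), then the shift along the world's x, y, z in units of 40 mm (1.0 is 40 mm), then the gripper's target within -1 to 1 (fully open at 1, half-way at 0, shut at -1). In form: [[rx, ry, rz, tx, ty, tz, fingers], ...]. A call has 1 to 12 rows; each row shifts and turns the pose as measured when the row begins; what a row does not reach is not made up. A row lasts 1/8 s, in which the tool goes at most 62.5 mm and 10.7 degrees, less where a joint would pass 70% of its speed; a pose out of reach is approached as far as the arm can. A call is refused whole if a number of a shift passes 1 or a number of a turn 1, either way. A call with a gripper value outside its range is refused whole. The fingers move at their own pace and stop on an object; "force" is the grip in N (left out, the last holds). Time passes only in rows, so rows that do not move let the fingers close. It gives the time, the measured TCP pose, the force and the opening at its end, in the units of the state.
- sensors.read_state(): the state, without advancing time (a new reading comes with each control period).
- imaging.capture(name): name is "side" or "top"; returns a dict with "image" (400x640x3 uint8, blue, green, red), "mtx" (3x3 intrinsics, pixels), "rvec" (rotation vector, rad) and "tvec" (3), from world to camera coordinates, as OpenCV has them. Camera axes: x right, y down, z forward; pixel columns grow to the right and rows downward; lengths in mm; the calibration is good to about 2 mm. A picture is of the moment at which its call begins. There is no depth.
- order.job_done(): hands the job in, once; it reports no verdict.
Trained networks look in the newest picture that a camera, given by its name, has taken for a name from the list of things; names that differ only in an ending like _2 or _b are one class to them, and where a whole thing is asked for, a point or a joint stands for the part that bears it (a point fixed in the world has none). Each returns a list of dicts, best first, with "conf" (0 to 1); they miss things now and then, are a little off and sometimes report something else, mostly with a low value. They report only what shows in the picture. A call takes as long as a camera call.
- boxes_of(query, camera): "extent" ([left, top, right, bottom] in pixels, round what is visible of it).
- cut_out(query, camera): "mask" (400x640 bool, what is visible of it) and "extent" ([left, top, right, bottom] in pixels, round what is visible of it).
- pinpoint(query, camera): "uv" ([column, row] in pixels: a listed point, or the origin of a listed thing).
The state is a dict: "time_s": time; "joint_positions": joint angles; "joint_velocities": joint speeds; "joint_efforts": joint torques, N m; "ee_pos": TCP position; "tool_rot": TCP orientation; "wrist_force": force on the tool from outside, world axes, zero at the start; "ft_torque": the same for the moment, N m; "finger_gap": finger opening in mm.
Only numpy, scipy, OpenCV 4.12 (cv2) and the standard library are available. Lean on these libraries where they do the work, as an engineer would, in place of code of your own. Each camera call takes 0.05 s, during which the arm holds its last target.

## Task

Start the scanning turntable: first switch on the power by pressing the raised, ridged end of the long rocker fully down, then push the square lock key fully in, and then press the larger of the two round buttons all the way down and keep it pressed - the table runs only while it is held, so the program finishes while your fingertips are still holding that button down. Pick nothing up and leave the boxes and everything around them standing where they are, and do not press the small round button.

Things in the scene. Friction and masses are not known exactly. Their poses are not given: they have to be found in the camera images.
- rocker_pod: The loose pale grey box, 112 x 80 mm and 44 mm tall, 0.8 kg, that carries the long rocker switch in the middle of its top; it only stands on rubber feet. Origin: centre of its underside; x runs along its length towards the ridged end of the rocker, z up. It may be turned any way round.
- lock_pod: The loose pale grey box, 90 x 90 mm and 44 mm tall, 0.8 kg, that carries the square key in the middle of its top, inside a low black frame. Origin: centre of its underside, z up.
- run_pod: The loose pale grey box, 80 x 140 mm and 44 mm tall, 0.8 kg, that carries two round dark grey buttons on its top: the large one 33 mm from the middle towards +y of the box, the small one 42 mm from the middle towards -y. Origin: centre of its underside, y along its length, z up.
- rocker_ridge (a point): Point on top of the raised ridge near one end of the dark grey rocker (a plate 76 x 34 x 10 mm, pivoted in the middle 57 mm above the table; the ridge is 7 mm wide, 30 mm from the pivot, across the plate). In the off state this end stands up, about 71 mm above the table; pressed fully on, it is about 11 mm lower.
- rocker (a joint): Tilt of the rocker, rad: 0 = off (ridged end up), 0.36 = fully on (ridged end all the way down, at its stop). It starts between 0 and 0.05. It takes about 3 N on the ridge and stays where it is left.
- lock_top (a point): Centre of the top of the square dark grey lock key, 38 x 38 mm; it stands up to 67 mm above the table when out and 57 mm when fully in (still 7 mm above the frame round it, 56 mm square outside).
- lock (a joint): How far the square key is pushed down, m: 0 = out, 0.010 = fully in, at its stop. It starts between 0 and 0.002. It takes about 3 N and stays where it is left.
- run_top (a point): Centre of the top of the large round button, 44 mm across, 67 mm above the table when up.
- run (a joint): How far the large round button is pressed, m: 0 = up, 0.007 = fully down. A spring pushes it back with 2 N at the top, 6 N when fully down.
- small_top (a point): Centre of the top of the small round button, 18 mm across, 58 mm above the table when up, on the same box as the large one, 75 mm from it centre to centre. Not to be pressed.
- small (a joint): How far the small round button is pressed, m: 0 = up, 0.004 = fully down. A spring of 1 to 3 N.
- spray: Bystander: a spray can, 52 mm across, 120 mm tall. Origin: centre of its underside.
- ball: Bystander: a white reference ball on a round foot, 48 mm across the foot, 60 mm tall. Origin: centre of its underside.
- caliper: Bystander: a caliper lying flat, 210 mm long, 14 mm high. Origin: centre of its underside.
- gear: Bystander: a small white printed gear, 46 mm across, 20 mm tall. Origin: centre of its underside.
- tin: Bystander: a small open tin, 44 x 34 x 18 mm. Origin: centre of its underside.
- scanner: Bystander: a hand-held scanner lying on its side, about 190 x 75 x 50 mm. Origin: centre of its underside.
- brush: Bystander: a brush lying flat, 190 mm long. Origin: centre of its underside.

How it is judged (in metres and radians):
On the way, in this order (a step that is already met when the one before it is completed fails the run):
1. the rocker is switched on, its ridged end fully down (value of joint rocker above 0.31 rad), for 0.2 s.
2. the square key is pushed fully in (value of joint lock above 0.008 m), for 0.2 s.
3. the large round button is held down (value of joint run above 0.005 m and contact force between the fingers and run_pod above 1 N), for 0.3 s.
At the end, for the whole second after the job is handed in: The rocker is on (over 0.31 of 0.36 rad), the square key is in (over 8 of 10 mm), the fingers hold the large round button down (over 5 of 7 mm, pushing with more than 1 N), the small button is not pressed, and each control box stands within 20 mm of where it was (all of step 3 and value of joint rocker above 0.31 rad and value of joint lock above 0.008 m and value of joint small below 0.002 m and distance of each of rocker_pod, lock_pod, run_pod from where it was at the start of the episode below 0.02 m); the arm keeps its last pose, push and grip.
It fails at once if the square key is pushed in before the power rocker is on (value of joint lock above 0.005 m and value of joint rocker below 0.31 rad).
It fails at once if the large round button is pressed before the rocker is on and the square key is in (value of joint run above 0.0025 m and (value of joint rocker below 0.31 rad or value of joint lock below 0.008 m)).
It fails at once if the small round button is pressed (value of joint small above 0.002 m).
It fails at once if a control box is lifted, tipped or shoved more than 20 mm from its place (distance of any of rocker_pod, lock_pod, run_pod from where it was at the start of the episode above 0.02 m or height (world z) of any of rocker_pod, lock_pod, run_pod above 0.008 m or angle between any of rocker_pod, lock_pod, run_pod's own z axis and vertical above 0.2 rad).
It fails at once if a bystander is lifted, knocked over or moved more than 20 mm (distance of any of spray, ball, caliper, gear, tin, scanner, brush from where it was at the start of the episode above 0.02 m or angle between any of spray, ball, caliper, gear, tin, scanner, brush's own z axis and vertical above 0.4 rad).
It also fails if it takes over 45 s, if anything falls off the work surface, if the arm or the gripper's body presses on something with over 40 N, if the wrist force passes 120 N, or if a joint passes its speed limit or range.

## Working session

There is one attempt and no reset: what is moved stays moved. The work goes in short steps, Python scripts to look and compute and a tool call to move; the robot and the scene stay as the last step left them, time stands still between calls to the robot, and variables do not carry over. Pictures are saved under pics/ and viewed, and the job is handed in when it is done.

Besides the shell and the picture viewer there is one more tool, called after "Call:" as name(argument=value, ...), one argument or row to a line, values as JSON. carry_out: Moves the arm, as the interface text tells. Its arguments: {"type":"object","properties":{"moves":{"type":"array","items":{"type":"array","items":{"type":"number"}}},"force":{"type":"number"}},"required":["moves"]}

```bash
mkdir -p pics; cat > h.py <<'E'
import numpy as np, cv2
from rig import sensors, imaging, order, boxes_of, cut_out, pinpoint, env
def cap(n,f=None):
    c=imaging.capture(n)
    if f: cv2.imwrite(f,c["image"])
    return c
def ray(c,uv,z):
    p=cv2.undistortPoints(np.array([[uv]],float),c["mtx"],None)[0,0]
    R=cv2.Rodrigues(np.array(c["rvec"],float))[0]; t=np.array(c["tvec"],float).ravel()
    o=-R.T@t; d=R.T@np.array([p[0],p[1],1]); return (o+d*(z-o[2])/d[2])
E
python3 - <<'E'
from h import *
c={n:cap(n,f"pics/{n}0.png") for n in("top","side")}
Z=dict(rocker_pod=0,lock_pod=0,run_pod=0,rocker_ridge=71,lock_top=67,run_top=67,small_top=58,spray=0,ball=0,scanner=0)
for n in c:
  for q,z in Z.items():
    for r in pinpoint(q,n)[:2]: print(n,q,round(r["conf"],2),np.round(r["uv"],1),ray(c[n],r["uv"],z).round(1))
s=sensors.read_state()
for k in s: print(k,np.round(s[k],3))
E
```

```text
top rocker_pod 0.81 [316.1 181.5] [605.1  10.    0. ]
top lock_pod 0.68 [219.5 228.8] [460.  280.6   0. ]
top lock_pod 0.19 [313.6 241.6] [431.   12.6   0. ]
top run_pod 0.61 [417.6 229.2] [ 474.2 -284.7    0. ]
top rocker_ridge 0.73 [325.7 176.2] [605.8 -15.   71. ]
top rocker_ridge 0.48 [375.9 200.9] [ 541.7 -152.1   71. ]
top lock_top 0.54 [214.3 224.9] [465.3 278.5  67. ]
top lock_top 0.32 [148.1 185. ] [568.1 463.6  67. ]
top run_top 0.69 [414.  234.7] [ 453.6 -255.3   67. ]
top small_top 0.42 [436.3 215.8] [ 507.3 -319.7   58. ]
top spray 0.77 [197.1 152.8] [680.5 360.8   0. ]
top ball 0.61 [416.8 229.7] [ 472.7 -282.4    0. ]
top ball 0.48 [310.9 242.5] [428.2  20.2   0. ]
top scanner 0.81 [487.3 194.9] [ 580.1 -491.1    0. ]
top scanner 0.38 [310.  242.5] [428.2  22.7   0. ]
side rocker_pod 0.78 [335.6 221.2] [614.4  23.3   0. ]
side lock_pod 0.8 [285.5 171.8] [469.2 284.    0. ]
side run_pod 0.63 [294.8 306.7] [ 479.4 -279.5    0. ]
side lock_top 0.41 [285.2 153.4] [470.5 297.7  67. ]
side run_top 0.66 [287.  281.8] [ 462.6 -255.3   67. ]
side small_top 0.51 [304.2 305.3] [ 500.5 -319.6   58. ]
side small_top 0.37 [342.8 381.3] [ 567.1 -507.    58. ]
side spray 0.64 [340.6 155.2] [672.1 375.2   0. ]
side ball 0.71 [273.  228.7] [425.9   1.9   0. ]
side scanner 0.91 [346.4 385. ] [ 580.5 -486.     0. ]
time_s 1.1
joint_positions [-1.27   0.091  1.231 -0.     1.82  -0.057]
joint_velocities [ 0.001 -0.     0.    -0.     0.     0.001]
joint_efforts [ 0.0000e+00 -4.5848e+01 -4.1810e+01  0.0000e+00  1.0000e-03  0.0000e+00]
ee_pos [ 210.131 -562.02   242.263]
tool_rot [-1.19   1.571  2.31 ]
wrist_force [ 0.175 -0.795  0.008]
ft_torque [-0.014 -0.013 -0.025]
finger_gap 85.132
```

```bash
python3 - <<'E'
import cv2
t=cv2.imread("pics/top0.png");s=cv2.imread("pics/side0.png")
cv2.imwrite("pics/t1.png",cv2.resize(t[130:280,180:480],(800,400),interpolation=cv2.INTER_CUBIC))
cv2.imwrite("pics/s1.png",cv2.resize(s[120:345,220:420],(533,600),interpolation=cv2.INTER_CUBIC))
E
```

```text
(no output)
```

View pics/top0.png

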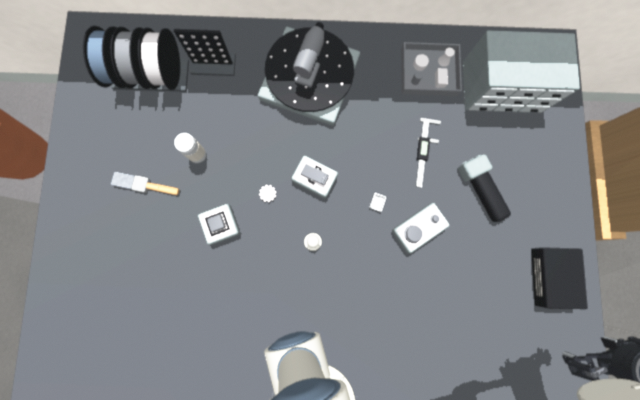

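View pics/t1.png

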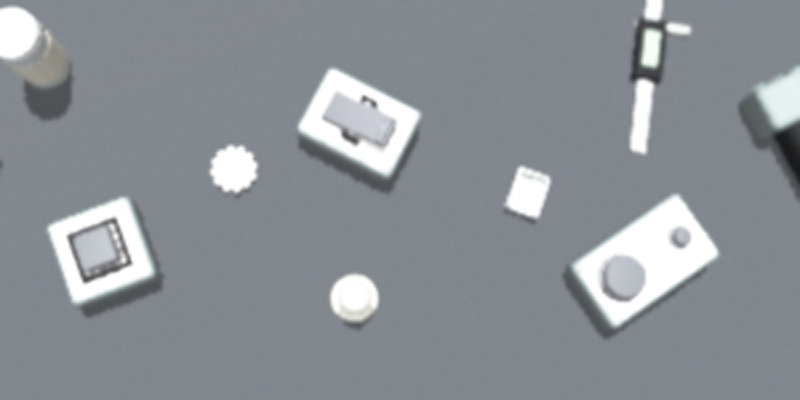

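View pics/s1.png

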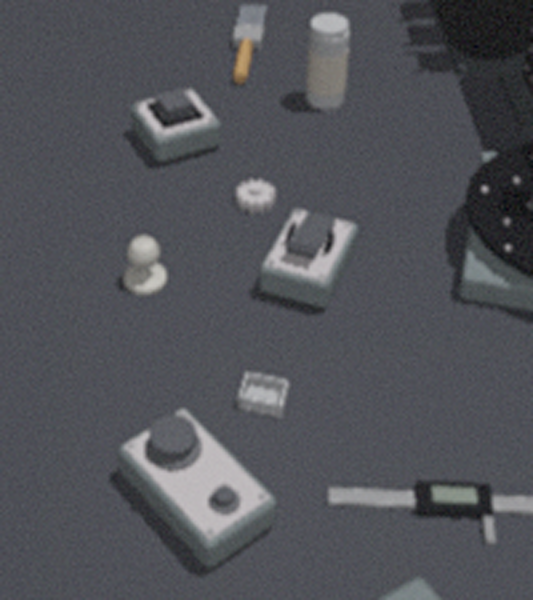

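View pics/side0.png

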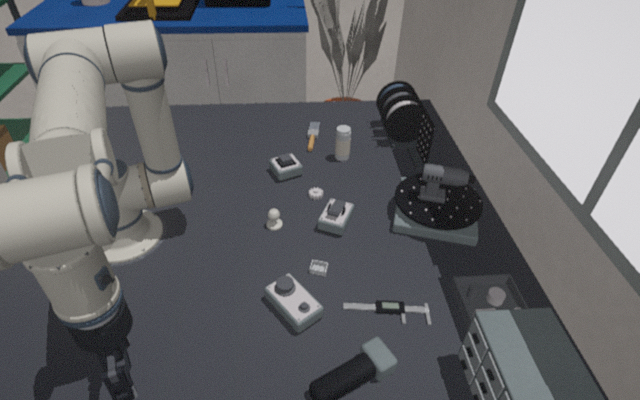

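```bash
python3 - <<'E'
import cv2,numpy as np
t=cv2.imread("pics/top0.png");s=cv2.imread("pics/side0.png")
a=cv2.resize(t[150:205,285:345],(436,400),interpolation=cv2.INTER_CUBIC)
b=cv2.resize(s[193:243,312:362],(400,400),interpolation=cv2.INTER_CUBIC)
b=cv2.convertScaleAbs(b,alpha=1.4,beta=0)
a2=np.clip((a.astype(float)-60)*1.3,0,255).astype(np.uint8)
cv2.imwrite("pics/z.png",np.hstack([a2[:,:400],b]))
E
```

```text
(no output)
```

View pics/z.png

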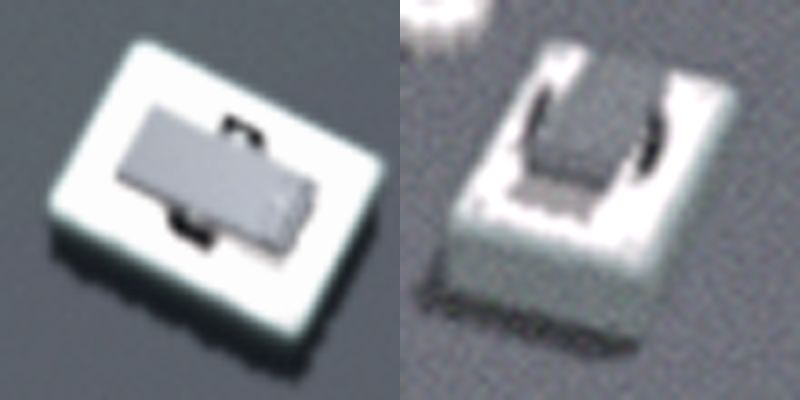

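```bash
cat > fit.py <<'E'
from h import *
from scipy.optimize import minimize
from scipy.spatial.transform import Rotation as Ro
def proj(c,P): return cv2.projectPoints(np.array(P,float),np.array(c["rvec"],float),np.array(c["tvec"],float),c["mtx"],None)[0][:,0]
def hull(c,x,y,yaw,lx,ly,h):
    P=[[a*lx/2,b*ly/2,z] for a in(-1,1) for b in(-1,1) for z in(0,h)]
    P=Ro.from_euler('z',yaw).apply(P)+[x,y,0]
    return cv2.convexHull(proj(c,P).astype(np.float32))[:,0]
c={n:cap(n) for n in("top","side")}
S=8
def cost(p,M,lx,ly,sep=None):
    e=0
    for n,(m,l,t) in M.items():
        H=hull(c[n],*p,lx,ly,44)
        A=np.zeros(m.shape,np.uint8); cv2.fillPoly(A,[np.round(((H-[l,t]+.5)*S-.5)*16).astype(int)],1,shift=4)
        e+=1-(A&m).sum()/max(1,(A|m).sum())
    return e
for q,lx,ly,x0,yaws in[("rocker_pod",112,80,(605,10),[-2.1,-1.8,-2.4]),("lock_pod",90,90,(463,282),[.1,.4,.7]),("run_pod",80,140,(476,-283),[.3,.6,.9])]:
  MM={}
  for n in c:
    r=cut_out(q,n)[0]; l,t,rr,b=[int(v) for v in r["extent"]]; l-=8;t-=8;rr+=8;b+=8
    m=cv2.resize(r["mask"][t:b,l:rr].astype(np.uint8)*255,None,fx=S,fy=S,interpolation=cv2.INTER_LINEAR)>127
    MM[n]=(m.astype(np.uint8),l,t)
  for ns in(["top"],["side"],["top","side"]):
    M={n:MM[n] for n in ns}
    best=min((minimize(cost,[*x0,w],args=(M,lx,ly),method="Nelder-Mead",options=dict(initial_simplex=np.array([[*x0,w],[x0[0]+8,x0[1],w],[x0[0],x0[1]+8,w],[*x0,w+.2]]),maxiter=120)) for w in yaws),key=lambda r:r.fun)
    print(q,ns,best.x.round(3),round(best.fun,3))
E
python3 fit.py
```

```text
rocker_pod ['top'] [614.962  14.761  -2.026] 0.045
rocker_pod ['side'] [614.149  23.157  -1.954] 0.119
rocker_pod ['top', 'side'] [614.482  15.45   -2.001] 0.195
lock_pod ['top'] [4.7372e+02 2.7730e+02 4.0700e-01] 0.083
lock_pod ['side'] [4.69284e+02 2.85288e+02 3.36000e-01] 0.114
lock_pod ['top', 'side'] [4.71908e+02 2.78677e+02 3.55000e-01] 0.23
run_pod ['top'] [ 477.864 -284.11     0.617] 0.051
run_pod ['side'] [ 474.791 -275.609    0.566] 0.124
run_pod ['top', 'side'] [ 476.875 -282.586    0.617] 0.192
```

```bash
cat > ov.py <<'E'
from fit import hull,proj
E
sed -i 's/^for q,lx/if __name__=="__main__":\n for q,lx/' fit.py; python3 - <<'E'
s=open('fit.py').read().split(' for q,lx')
b='for q,lx'+s[1]
open('fit.py','w').write(s[0]+'\n'.join(' '+l for l in b.split('\n')))
E
python3 - <<'E'
from fit import *
out={}
for n in c:
  K=4; im=cv2.resize(c[n]["image"],None,fx=K,fy=K,interpolation=cv2.INTER_CUBIC)
  def pl(P,col,cl=True): cv2.polylines(im,[np.round((proj(c[n],P)+.5)*K*16-8).astype(int)],cl,col,1,cv2.LINE_AA,shift=4)
  for (x,y,w,lx,ly) in[(614.6,16.5,-2.0,112,80),(472.5,279.5,.37,90,90),(477.2,-282.8,.61,80,140)]:
    B=lambda P:Ro.from_euler('z',w).apply(np.array(P,float))+[x,y,0]
    for z in(0,44): pl(B([[a*lx/2,b*ly/2,z] for a,b in((-1,-1),(1,-1),(1,1),(-1,1))]),(0,0,255))
    if lx==112:
      t=Ro.from_euler('y',-.18); 
      pl(B(t.apply([[38*a,17*b,5] for a,b in((-1,-1),(1,-1),(1,1),(-1,1))])+[0,0,57]),(0,255,0))
      pl(B([[30,-17,71],[30,17,71]]),(255,0,255),False)
    elif lx==90: pl(B([[19*a,19*b,67] for a,b in((-1,-1),(1,-1),(1,1),(-1,1))]),(0,255,0))
    else:
      A=np.linspace(0,6.28,40)
      pl(B([[22*np.cos(a),33+22*np.sin(a),67] for a in A]),(0,255,0)); pl(B([[9*np.cos(a),-42+9*np.sin(a),58] for a in A]),(0,255,0))
    u=(proj(c[n],[[x,y,40]])[0]*K).astype(int); out[n,lx]=im[u[1]-130:u[1]+130,u[0]-130:u[0]+130].copy()
cv2.imwrite("pics/ov.png",np.vstack([np.hstack([out[n,l] for l in(112,90,80)]) for n in("top","side")]))
E
```

```text
(no output)
```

View pics/ov.png

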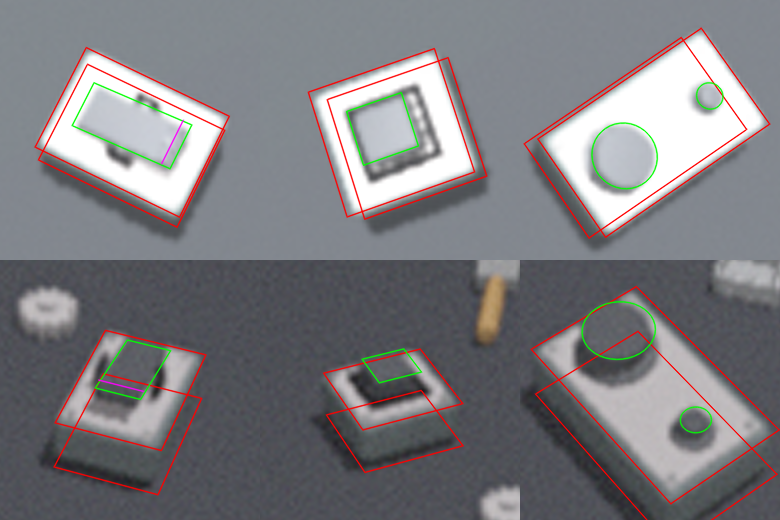

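Call:
carry_out(
  moves=[
    [0,0,0,0.7,1,0,-1],
    [0,0,0,0.7,1,0,-1],
    [0,0,0,0.7,1,0,-1],
    [0,0,0,0.7,1,0,-1],
    [0,0,0,0.7,1,0,-1],
    [0,0,0,0.7,1,0,-1],
    [0,0,0,0.7,1,0,-1],
    [0,0,0,0.7,1,0,-1],
    [0,0,0,0.7,1,0,-1],
    [0,0,0,0.7,1,0,-1],
    [0,0,0,0.7,1,-0.5,-1],
    [0,0,0,0.7,1,-0.5,-1],
  ],
  force=40,
)

```text
time_s: 3.1
ee_pos: [553.2, -68.3, 203.9]
tool_rot: [2.454, 1.562, -0.337]
wrist_force: [-0.2, -0.6, 0.0]
finger_gap: -0.1
```

Call:
carry_out(
  moves=[
    [0,0,0,0.6,0.7,-0.7,-1],
    [0,0,0,0.57,0.7,-0.7,-1],
    [0,0,0,0,0,-0.6,-1],
    [0,0,0,0,0,-0.4,-1],
    [0,0,0,0,0,0,-1],
  ],
)

```text
time_s: 3.72
ee_pos: [601.6, -6.4, 102.8]
tool_rot: [2.433, 1.564, -0.352]
wrist_force: [0.6, -0.4, 0.0]
finger_gap: -0.1
```

```bash
python3 - <<'E'
from h import *
print(env.tcp_to_tips)
s=sensors.read_state(); print(s["ee_pos"],s["tool_rot"])
s_=cap("side"); t=cap("top")
a=cv2.resize(s_["image"][150:250,280:400],(480,400),interpolation=2)
cv2.imwrite("pics/a1.png",a)
E
```

```text
11.0
[601.64371066  -6.3547061  102.84684527] [ 2.43303166  1.56423945 -0.35226509]
```

View pics/a1.png

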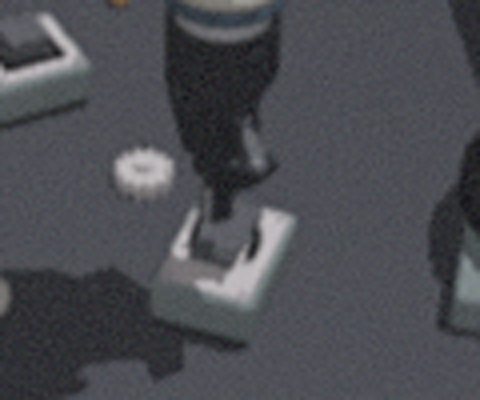

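Call:
carry_out(
  moves=[
    [0,0,0,-0.02,-0.18,-0.2,-1],
    [0,0,0,0,0,-0.2,-1],
    [0,0,0,0,0,-0.1,-1],
    [0,0,0,0,0,0,-1],
  ],
)

```text
time_s: 4.32
ee_pos: [602.8, -15.7, 87.1]
tool_rot: [2.583, 1.556, -0.205]
wrist_force: [-0.4, 0.1, 1.0]
finger_gap: 0.1
```

Call:
carry_out(
  moves=[
    [0,0,0,0,0,-0.1,-1],
    [0,0,0,0,0,-0.1,-1],
    [0,0,0,0,0,-0.1,-1],
  ],
)

```text
time_s: 4.7
ee_pos: [603.1, -16.5, 76.2]
tool_rot: [2.486, 1.554, -0.302]
wrist_force: [-2.7, -2.5, 4.6]
finger_gap: 0.5
```

Call:
carry_out(
  moves=[
    [0,0,0,0,0,-0.1,-1],
    [0,0,0,0,0,-0.08,-1],
  ],
)

```text
time_s: 4.95
ee_pos: [603.3, -17.2, 70.5]
tool_rot: [2.447, 1.552, -0.341]
wrist_force: [-8.2, -1.5, 17.2]
finger_gap: 0.2
```

Call:
carry_out(
  moves=[
    [0,0,0,0,0,-0.05,-1],
    [0,0,0,0,0,0,-1],
  ],
)

```text
time_s: 5.2
ee_pos: [603.5, -17.1, 71.3]
tool_rot: [2.485, 1.551, -0.303]
wrist_force: [-1.7, -0.2, 0.6]
finger_gap: 0.3
```

Call:
carry_out(
  moves=[
    [0,0,0,0,0,-0.1,-1],
    [0,0,0,0,0,-0.08,-1],
    [0,0,0,0,0,-0.05,-1],
  ],
)

```text
time_s: 5.58
ee_pos: [603.9, -17.0, 70.6]
tool_rot: [2.517, 1.547, -0.271]
wrist_force: [-8.5, -0.6, 11.9]
finger_gap: -0.2
```

Call:
carry_out(
  moves=[
    [0,0,0,0,0,0.4,-1],
    [0,0,0,0,0,0.8,-1],
    [0,0,0,0,0,1,-1],
    [0,0,0,0,0.8,0.8,-1],
    [0,0,0,-0.5,1,0,-1],
    [0,0,0,-0.5,1,0,-1],
    [0,0,0,-0.5,1,0,-1],
    [0,0,0,-0.5,1,0,-1],
    [0,0,0,-0.5,1,0,-1],
  ],
)

```text
time_s: 6.7
ee_pos: [503.1, 223.3, 193.2]
tool_rot: [2.889, 1.543, 0.099]
wrist_force: [-0.3, -0.3, -0.1]
finger_gap: -0.2
```

```bash
python3 - <<'E'
from h import *
s_=cap("side"); t=cap("top")
a=cv2.resize(s_["image"][180:260,295:375],(400,400),interpolation=2)
b=cv2.resize(t["image"][145:211,282:348],(400,400),interpolation=2)
cv2.imwrite("pics/a2.png",np.hstack([b,a]))
E
```

```text
(no output)
```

View pics/a2.png

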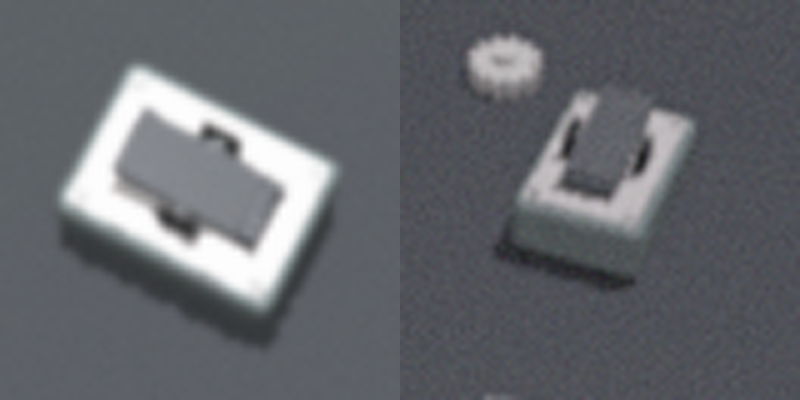

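The picture shows the ridged end is now down against the box (side crop near (590,185)) and the far end raised. The tip height was 59.6 mm with a hard stop at 12–17 N. Next is the lock key.

Call:
carry_out(
  moves=[
    [0,0,0,-0.4,0.7,-0.5,-1],
    [0,0,0,-0.38,0.6,-0.8,-1],
    [0,0,0,0,0,-0.7,-1],
    [0,0,0,0,0,-0.3,-1],
    [0,0,0,0,0,0,-1],
  ],
)

```text
time_s: 7.42
ee_pos: [471.6, 279.5, 99.9]
tool_rot: [3.019, 1.539, 0.235]
wrist_force: [0.0, -0.8, 0.2]
finger_gap: -0.2
```

Call:
carry_out(
  moves=[
    [0,0,0,0,0,-0.2,-1],
    [0,0,0,0,0,-0.2,-1],
    [0,0,0,0,0,-0.1,-1],
    [0,0,0,0,0,-0.1,-1],
    [0,0,0,0,0,-0.1,-1],
  ],
)

```text
time_s: 8.05
ee_pos: [474.0, 279.4, 74.2]
tool_rot: [3.059, 1.534, 0.273]
wrist_force: [-1.1, -1.1, 2.5]
finger_gap: -0.2
```

Call:
carry_out(
  moves=[
    [0,0,0,0,0,-0.1,-1],
    [0,0,0,0,0,-0.1,-1],
  ],
)

```text
time_s: 8.3
ee_pos: [474.1, 279.5, 67.9]
tool_rot: [3.061, 1.533, 0.276]
wrist_force: [-9.2, -4.7, 22.2]
finger_gap: -0.3
```

Call:
carry_out(
  moves=[
    [0,0,0,0,0,-0.05,-1],
    [0,0,0,0,0,-0.05,-1],
  ],
)

```text
time_s: 8.55
ee_pos: [474.1, 279.5, 68.1]
tool_rot: [3.06, 1.531, 0.275]
wrist_force: [-6.7, -3.5, 12.1]
finger_gap: 0.1
```

Call:
carry_out(
  moves=[
    [0,0,0,0,0,0.4,-1],
    [0,0,0,0,0,0.8,-1],
    [0,0,0,0,0,1,-1],
    [0,0,0,0,-0.8,0.8,-1],
    [0,0,0,0,-1,0,-1],
    [0,0,0,0,-1,0,-1],
    [0,0,0,0,-1,0,-1],
    [0,0,0,0,-1,0,-1],
    [0,0,0,0,-1,0,-1],
    [0,0,0,0,-1,0,-1],
    [0,0,0,0,-1,0,-1],
    [0,0,0,0,-1,0,-1],
  ],
)

```text
time_s: 10.05
ee_pos: [475.3, -80.2, 198.5]
tool_rot: [3.009, 1.517, 0.23]
wrist_force: [1.6, -0.1, 0.5]
finger_gap: 0.3
```

```bash
python3 - <<'E'
from h import *
s_=cap("side"); t=cap("top")
a=cv2.resize(s_["image"][130:210,250:330],(400,400),interpolation=2)
b=cv2.resize(t["image"][192:258,186:252],(400,400),interpolation=2)
cv2.imwrite("pics/a3.png",np.hstack([b,a]))
for n,c in(("top",t),("side",s_)):
  for q,z in dict(rocker_pod=0,lock_pod=0,run_pod=0).items():
    for r in pinpoint(q,n)[:1]: print(n,q,round(r["conf"],2),ray(c,r["uv"],z).round(1))
E
```

```text
top rocker_pod 0.78 [616.8  19.1   0. ]
top lock_pod 0.74 [466.  271.7   0. ]
side rocker_pod 0.94 [620.1  27.4   0. ]
side lock_pod 0.66 [463.8 293.8   0. ]
side run_pod 0.87 [ 483.2 -283.     0. ]
```

View pics/a3.png

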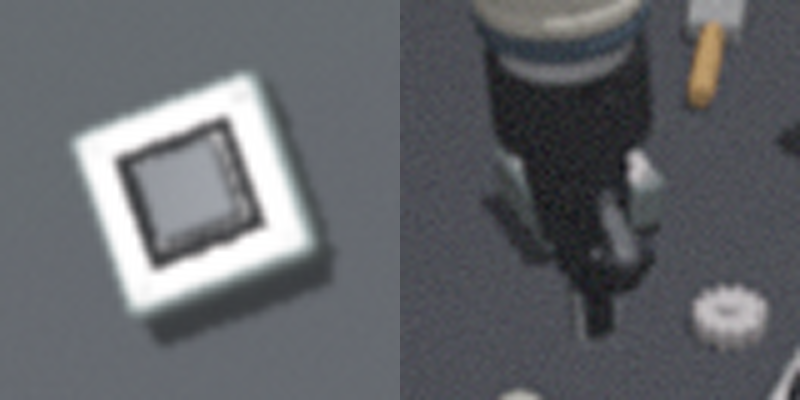

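The top view shows the key sunk inside its frame. The pods are in place. Next is the large button.

Call:
carry_out(
  moves=[
    [0,0,0,-0.1,-1,0,-1],
    [0,0,0,-0.1,-1,0,-1],
    [0,0,0,-0.1,-1,-0.3,-1],
    [0,0,0,-0.1,-0.9,-0.7,-1],
    [0,0,0,0,-0.4,-0.8,-1],
    [0,0,0,0,0,-0.5,-1],
    [0,0,0,0,0,0,-1],
  ],
)

```text
time_s: 11.32
ee_pos: [461.2, -248.2, 104.8]
tool_rot: [3.0, 1.515, 0.236]
wrist_force: [-0.3, -0.2, -0.1]
finger_gap: 0.1
```

Call:
carry_out(
  moves=[
    [0,0,0,-0.06,-0.18,-0.2,-1],
    [0,0,0,0,0,-0.2,-1],
    [0,0,0,0,0,-0.1,-1],
    [0,0,0,0,0,-0.1,-1],
    [0,0,0,0,0,-0.1,-1],
  ],
)

```text
time_s: 11.95
ee_pos: [460.7, -255.3, 79.0]
tool_rot: [2.93, 1.51, 0.169]
wrist_force: [0.7, 0.3, -0.6]
finger_gap: -0.0
```

Call:
carry_out(
  moves=[
    [0,0,0,0,0,-0.1,-1],
    [0,0,0,0,0,-0.1,-1],
  ],
)

```text
time_s: 12.2
ee_pos: [460.8, -255.4, 71.7]
tool_rot: [2.92, 1.51, 0.159]
wrist_force: [-2.4, 1.0, 5.8]
finger_gap: 0.3
```

Call:
carry_out(
  moves=[
    [0,0,0,0,0,-0.07,-1],
    [0,0,0,0,0,-0.07,-1],
    [0,0,0,0,0,-0.07,-1],
    [0,0,0,0,0,-0.07,-1],
  ],
)

```text
time_s: 12.7
ee_pos: [460.9, -255.5, 71.1]
tool_rot: [2.879, 1.507, 0.119]
wrist_force: [-7.9, 4.7, 16.3]
finger_gap: -0.2
```

```bash
python3 - <<'E'
from h import *
s_=cap("side"); t=cap("top")
a=cv2.resize(s_["image"][130:340,240:400],(457,600),interpolation=2)
cv2.imwrite("pics/a4.png",a)
for i in range(3):
  cap("top"); s=sensors.read_state(); print(s["time_s"],np.round(s["ee_pos"],1),np.round(s["wrist_force"],1))
E
```

```text
12.85 [ 460.9 -255.5   71.1] [-8.6  4.9 16.8]
12.9 [ 460.9 -255.5   71.1] [-7.2  5.1 16.1]
12.95 [ 460.9 -255.4   71.1] [-7.6  5.2 16.4]
```

View pics/a4.png

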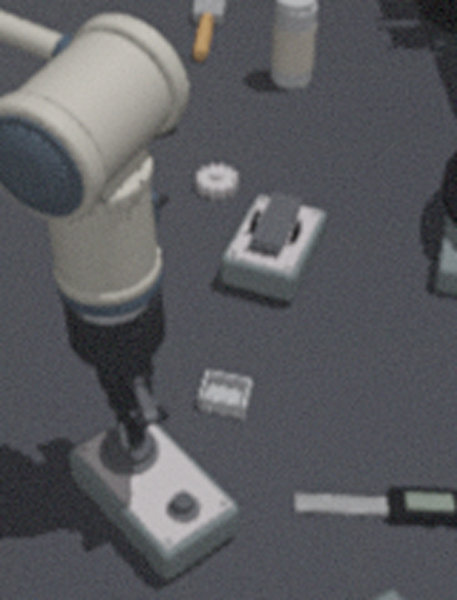

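The picture shows the shut fingertips on the large button (crop about (130,445)), with the small button free at (185,505) and the boxes and visible bystanders undisturbed. The push is steady at about 16 N and the button is at its stop, so I'm handing the job in.

```bash
python3 - <<'E'
from h import *
print(order.job_done())
E
```

```text
the job is handed in; nothing more can be done
None
```

I pressed the rocker, then the lock key, then the large button, and handed the job in at about 13 s with the shut fingertips still holding the button down. No verdict was reported.

- **Rocker:** the ridged end stopped hard with the tip at 59.6 mm and 12–17 N. The picture afterwards shows that end down.
- **Lock key:** it reached its stop with the tip at about 57 mm and up to 22 N. The picture shows it sunk in its frame.
- **Large button:** the tip is at 60 mm, about 7 mm pressed, with a steady push of about 16 N. There is also a sideways force of about 9 N, but the arm pose did not drift over the last readings.
- **Surroundings:** the last side view shows the small button untouched, the rocker and run boxes in place, and no bystander disturbed among those in view. The lock box looked unmoved in the top view before the last step.

**Disagreements in the checks:** the two cameras disagreed by up to 9 mm on box positions at the start. I relied mostly on the top view, and the later presses landed at the expected heights. In the check after the lock press, the network missed the run box in the top view. The two views also disagreed on the lock box by about 22 mm in y, with the arm close to it in the side view. The tool tilted by about 0.06 rad by the end, which I left uncorrected.

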